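# Clip a sample tube into a reader and hold its shutter half open

### The arm

A 6-joint arm with a two-finger parallel gripper is mounted at the origin on the work surface. World frame = base frame: x ahead of the robot, y to its left, z up, the work surface at z = 0. Lengths are in m, angles in rad, forces in N, time in s.
With the tool pointing down it reaches from about 0.35 to 0.8 m from the base axis. Payload 7.3 kg.
Tool frame: the origin (TCP) lies midway between the tips of the shut fingers; the grasp point (between the pads) lies 19 mm behind it; x points along the fingers, y is the direction in which the jaws open and shut, and the axes are right-handed (so a half turn about x gives the same grasp; the last joint's range is limited). The gripper opens to 85 mm and grips with 20 to 120 N. Pads are 22 mm wide; open, the fingers measure 114 mm over their backs; the gripper's body (76 mm by 85 mm) begins 54 mm behind the grasp point. The pads swing forward as they close: fully open they stand 13 mm farther back than shut.
Start: joints at [1.13, 0.342, 1.524, -0, 1.275, -0.146], TCP at [0.153, 0.502, 0.231] pointing down, gripper open.
Joint ranges: [-2.53, 2.53], [-0.77, 2.02], [0.04, 2.7], [-1, 4.14], [0.28, 2.66], [-3.11, 3.11]. Speed limits (rad/s): [2.57, 2.57, 3.14, 3.14, 3.14, 3.14].

### API

Orientations are given as a unit quaternion [w, x, y, z].
In Python, from rig import bot gives the robot as it stands.
- The arm moves only by the tool send_rows, never from a script. Its argument "steps" is a list of rows, each a list of 2 entries, a list of its own where there are three numbers: the shift along the tool's x, y, z in m, then the turn, a rotation vector about the tool's x, y, z in degrees. A call has 1 to 5 rows; each row shifts and turns the commanded pose from where the row before left it, along the tool's axes as they then stand; what a row does not reach is not made up. A row lasts 1/8 s, in which the tool goes at most 62.5 mm and 10.7 degrees, less where a joint would pass 70% of its speed; a pose out of reach is approached as far as the arm can. A call with a gripper value outside its range is refused whole. "hand" is the closure, from 0 (fully open) to 1 (shut), set as the call begins (left out, the last holds). The fingers move at their own pace and stop on an object; the grip force is fixed at half the most. Time passes only in rows, so rows that do not move let the fingers close. It gives the time, the measured TCP pose, the force and the opening at its end, in the units of the state.
- bot.observe(): the state, without advancing time (a new reading comes with each control period).
- bot.camera(name): name is "side" or "top"; returns a dict with "image" (400x640x3 uint8, red, green, blue), "fx", "fy", "cx", "cy" (pixels), "origin" and "orientation" of the camera in the world. Camera axes: x right, y down, z forward; pixel columns grow to the right and rows downward; lengths in m; the calibration is good to about 2 mm. A picture is of the moment at which its call begins. There is no depth.
- bot.sign_off(): hands the job in, once; it reports no verdict.
Trained networks look in a picture, given as the dict that the camera call returned (one of the last four; its "shot" number tells which), for a name from the list of things; names that differ only in an ending like _2 or _b are one class to them, and where a whole thing is asked for, a point or a joint stands for the part that bears it (a point fixed in the world has none). Each returns a list of dicts, best first, with "confidence" (0 to 1); they miss things now and then, are a little off and sometimes report something else, mostly with a low value. They report only what shows in the picture. A call takes as long as a camera call. They do not tell look-alikes from the thing itself.
- bot.boxes_of(picture, target): "pixel" ([column, row] in pixels, amid what is visible of it).
The state is a dict: "time": time; "q": joint angles; "qvel": joint speeds; "joint_efforts": joint torques, N m; "tool_pos": TCP position; "orientation": TCP orientation; "wrist_force": force on the tool from outside, world axes, zero at the start; "moment": the same for the moment, N m; "width": finger opening in m.
Only numpy, scipy, OpenCV 4.12 (cv2) and the standard library are available. Lean on these libraries where they do the work, as an engineer would, in place of code of your own. Each camera call takes 0.05 s, during which the arm holds its last target. There are 200 camera calls.

### The job

Take the sample tube off its V-shaped rest and push it down past the sprung jaw of the tube reader until it lies fully home, centred in the two forks, with the jaw sprung back over it. Then slide the reader's sprung shutter by its upright tab to half of its travel and hold it steady there: the program finishes while the gripper is still holding the shutter half open against its spring. Leave the other things on the bench where they stand.

Things in the scene. Friction and masses are not known exactly. Their poses are not given: they have to be found in the camera images.
- reader: Tube reader fixed to the bench: white box 120 (x) x 240 (y) x 35 mm high, grey deck. Origin at the centre of its underside; x across it (away from the robot at yaw 0), y along it. On its +y half the clip: two forks 8 mm thick, 33 mm either side of clip_seat along y, 58 mm free between them; -x tine tall (top 29 mm above clip_seat, flared), +x tine short. On its -y half the shutter tab.
- clip_seat (a point): Centre of the tube's place in the clip, at reader (0, 55, 69) mm; axes as the reader. A seated tube has its centre here, its axis along the reader's y; the fork floors are 8 mm, the shutter plate 28 mm and the deck 34 mm below. Inner faces of the tines are 9.5 mm either side. The mouth is open upward, about 26 mm wide; a tube 45 mm above this point is clear of everything.
- jaw (a joint): Steel jaw hinged along the reader's y, 13 mm to +x of clip_seat and 22 mm below it: two arms just outside the forks (41 mm either side), their noses sloped 68 degrees over the tube's place. rad, 0 = shut (spring rest), grows as the noses swing out to +x, at most 0.6. A tube pushed straight down with some 4 to 10 N swings it out about 0.2; it springs back when the tube is home.
- shutter (a joint): Sprung shutter: dark steel plate 28 mm wide, under the forks, over a pale window below the tube. m, 0 = closed (spring rest), grows as its tab goes to the reader's -y, 0.050 = fully open at the stop; half is 0.025. Spring 3 N at 0, 7.5 N at half, 12 N open; let go, it snaps shut. Dark ticks on the deck at the tab's -x side mark the tab's middle at closed, half (longer tick) and open.
- shutter_tab (a point): Middle of the top edge of the shutter's upright black tab; moves with the shutter, axes as the reader. The tab is 22 mm (reader x) x 10 mm (reader y), from 41 to 77 mm above the bench; can be pinched either way from above. At reader (0, -40, 77) mm closed, (0, -65, 77) half, (0, -90, 77) fully open. Nothing stands beside it but two guides 7 mm high on the deck.
- tube: Capped sample tube, off-white with a paper label and grey cap, a smooth rod 16 mm in diameter and 110 mm long, about 25 g. Origin at its middle on the axis; y axis along the tube, cap at +y (either end may lie either way in the clip). Starts lying level on the rest, its axis 45 mm above the bench.
- rest: Grey plastic tube rest fixed to the bench: base 60 (x) x 110 (y) x 8 mm with two V-notched posts 8 mm thick at 36 mm either side of the middle along y, V arms up to about 48 mm high. Origin at the centre of its underside; the tube lies along its y.
- slide_box: Bystander: white plastic box 85 x 34 x 32 mm, lying between the rest and the reader. Origin at the centre of its underside.
- jar: Bystander: small amber jar, 36 mm in diameter, 45 mm high, standing beyond one end of the rest, 100 mm from its middle. Origin at the centre of its underside.
- bottle_tall: Bystander: white bottle, 60 mm in diameter, 150 mm high, at the back. Origin at the centre of its underside.
- bottle_short: Bystander: white bottle, 68 mm in diameter, 110 mm high, at the back. Origin at the centre of its underside.
- dish: Bystander: flat glass dish, 64 mm in diameter, 18 mm high, close to the robot. Origin at the centre of its underside.
- tube_rack: Bystander: white rack 70 (x) x 160 (y) mm full of upright tubes, 95 mm high, at the back. Origin at the centre of its underside.
Things that resemble listed ones, but are neither listed nor needed, are in the scene too. Of the things that look like the tube, the largest one is meant.

How it is judged:
On the way, in this order (a step that is already met when the one before it is completed fails the run):
1. the tube lies home in the fork clip with the jaw shut over it (x of tube in the frame of clip_seat between -0.0035 and 0.0035 m and y of tube in the frame of clip_seat between -0.012 and 0.012 m and z of tube in the frame of clip_seat between -0.0035 and 0.003 m and angle between the y axis of tube and the y axis of reader, either way round below 0.08 rad and value of joint jaw below 0.08 rad), for 0.2 s.
2. the gripper holds the shutter at half travel with the tube still home (all of step 1 and value of joint shutter between 0.02 and 0.03 m and velocity of joint shutter between -0.01 and 0.01 m/s and contact force between the fingers and shutter above 2 N), for 0.2 s.
At the end, for the whole second after the job is handed in: Tube centre within 3.5 mm of clip_seat across and in height (3 mm above), 12 mm along; axis within 0.08 rad; jaw below 0.08 rad; fingers off the tube. Shutter still, at 20 to 30 mm of its 50 mm travel, borne by the fingers with over 2 N, all through the last second (all of step 2 and contact force between the fingers and tube below 0.05 N); the arm keeps its last pose, push and grip.
It fails at once if a bystander is moved by more than 30 mm (distance of any of slide_box, jar, bottle_tall, bottle_short, dish, tube_rack from where it was at the start of the episode above 0.03 m).
It fails at once if a bystander is tipped over (angle between any of slide_box, jar, bottle_tall, bottle_short, dish, tube_rack's own z axis and vertical above 0.5 rad).
It also fails if it takes over 50 s, if anything falls off the work surface, if the arm or the gripper's body presses on something with over 40 N, if the wrist force passes 120 N, or if a joint passes its speed limit or range.

## Working session

There is one attempt and no reset: what is moved stays moved. The work goes in short steps, Python scripts to look and compute and a tool call to move; the robot and the scene stay as the last step left them, time stands still between calls to the robot, and variables do not carry over. Pictures are saved under pics/ and viewed, about 8 in all and at most 12, crops included, and the job is handed in when it is done.

Besides the shell and the picture viewer there is one more tool, called after "Emit:" as name(argument=value, ...), one argument or row to a line, values as JSON. send_rows: Moves the arm, as the interface text tells. Its arguments: {"type":"object","properties":{"steps":{"type":"array"},"hand":{"type":"number"}},"required":["steps"]}

```bash
mkdir -p pics; ls
cat > h.py <<'E'
import numpy as np, cv2
from scipy.spatial.transform import Rotation as R
from rig import bot
def rot(q): return R.from_quat([q[1],q[2],q[3],q[0]]).as_matrix()
def ray(p,px):
    d=rot(p["orientation"])@np.array([(px[0]-p["cx"])/p["fx"],(px[1]-p["cy"])/p["fy"],1]); return np.array(p["origin"]),d
def at(p,px,z):
    o,d=ray(p,px); return o+d*(z-o[2])/d[2]
def proj(p,X):
    c=rot(p["orientation"]).T@(np.array(X)-p["origin"]); return np.array([c[0]/c[2]*p["fx"]+p["cx"],c[1]/c[2]*p["fy"]+p["cy"]])
def save(p,n,crop=None,s=1):
    im=p["image"][:,:,::-1]
    if crop: im=im[crop[1]:crop[3],crop[0]:crop[2]]
    cv2.imwrite("pics/"+n,cv2.resize(im,None,fx=s,fy=s,interpolation=cv2.INTER_CUBIC))
E
python3 - <<'E'
from h import *
np.set_printoptions(precision=4,suppress=True)
o=bot.observe();print(o)
Z=dict(reader=.035,shutter_tab=.06,tube=.045,rest=.03,slide_box=.032,jar=.045,jaw=.06)
for n in("top","side"):
    p=bot.camera(n); save(p,n+"0.png",None,1.25)
    print(n,p["origin"],p["orientation"],p["fx"],p["cx"],p["cy"])
    for t in Z:
        for d in bot.boxes_of(p,t)[:3]: print(t,d["pixel"],round(d["confidence"],2),at(p,d["pixel"],Z[t]))
E
```

```text
pics
{'time': 0.0, 'q': array([ 1.13  ,  0.3427,  1.525 ,  0.    ,  1.2754, -0.146 ]), 'qvel': array([ 0.0003, -0.0011,  0.001 , -0.0006,  0.001 , -0.0018]), 'joint_efforts': array([  0.0016, -43.3684, -24.6006,  -0.0001,   0.0082,  -0.    ]), 'tool_pos': array([0.1523, 0.502 , 0.2306]), 'orientation': array([ 0.6993,  0.1033,  0.6996, -0.1044]), 'wrist_force': array([-0.0483, -0.1102,  0.419 ]), 'moment': array([ 0.0336, -0.0081,  0.0113]), 'width': 0.08522673965584697}
top [ 0.5425 -0.0092  1.1668] [ 0.0048 -0.7038  0.7102 -0.0184] 433.0259678207095 320.3901941159851 201.26907362711094
reader [229.9, 200.0] 0.89 [0.5849 0.2046 0.035 ]
shutter_tab [226.9, 200.1] 0.73 [0.5837 0.2075 0.06  ]
shutter_tab [368.5, 134.0] 0.59 [ 0.751  -0.1562  0.06  ]
tube [377.2, 205.5] 0.78 [ 0.5669 -0.1785  0.045 ]
tube [385.9, 250.0] 0.6 [ 0.4514 -0.1995  0.045 ]
tube [424.4, 243.0] 0.43 [ 0.4684 -0.3     0.045 ]
rest [376.8, 199.0] 0.71 [ 0.5843 -0.1799  0.03  ]
slide_box [311.0, 221.9] 0.61 [ 0.5258 -0.0061  0.032 ]
jar [413.6, 185.9] 0.63 [ 0.6171 -0.2743  0.045 ]
jar [301.4, 133.6] 0.33 [0.7559 0.0169 0.045 ]
jaw [208.9, 191.9] 0.59 [0.605  0.2531 0.06  ]
jaw [310.4, 220.8] 0.5 [ 0.529  -0.0047  0.06  ]
side [ 0.4075 -0.7176  0.5341] [-0.4861  0.8656 -0.1074  0.0533] 376.5370006406526 312.9193928945852 195.37303724318306
reader [297.8, 181.0] 0.67 [0.5737 0.1599 0.035 ]
shutter_tab [298.4, 171.2] 0.57 [0.578  0.1686 0.06  ]
tube [332.5, 263.5] 0.69 [ 0.5686 -0.1923  0.045 ]
tube [270.9, 297.1] 0.63 [ 0.4413 -0.2482  0.045 ]
tube [296.5, 339.4] 0.55 [ 0.4669 -0.3438  0.045 ]
rest [330.9, 280.2] 0.8 [ 0.5576 -0.2199  0.03  ]
slide_box [291.4, 220.8] 0.9 [ 0.5221 -0.0148  0.032 ]
jar [373.5, 298.7] 0.83 [ 0.6115 -0.2957  0.045 ]
jaw [296.4, 151.5] 0.54 [0.5982 0.2936 0.06  ]
```

View pics/top0.png

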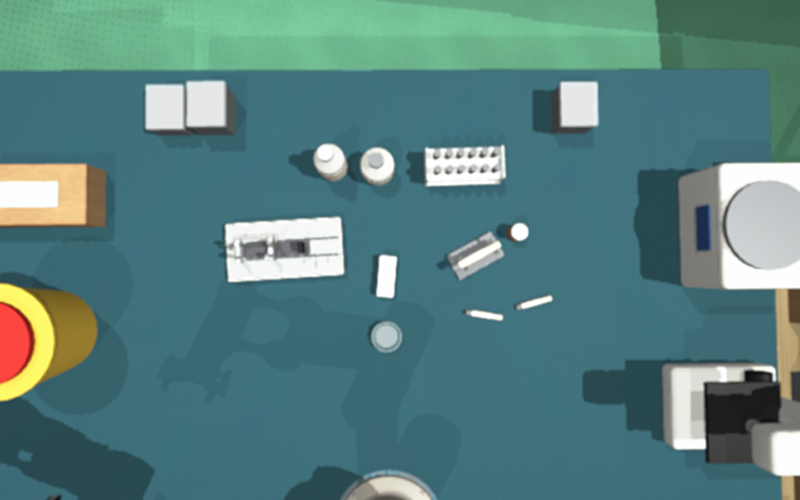

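View pics/side0.png

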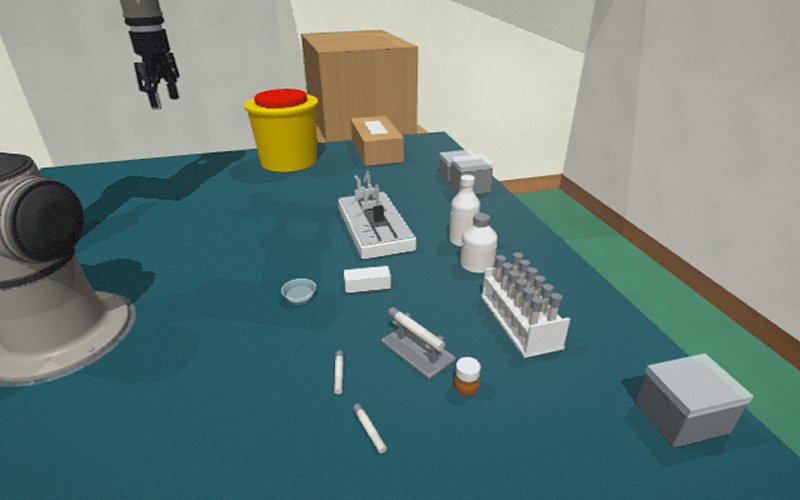

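The top view shows the reader at about (284,248), the tube on its rest at (477,254), the jar at (518,232), and two smaller look-alike tubes at (484,315) and (534,302). I'll enlarge the reader and rest to measure them.

Run:
```python
from h import *
p=bot.camera("top"); im=p["image"][:,:,::-1]
a=im[165:235,170:285];b=im[175:235,345:430]
f=lambda a,s:cv2.resize(a,None,fx=s,fy=s,interpolation=cv2.INTER_CUBIC)
a=f(a,4);b=f(b,4);w=max(a.shape[1],b.shape[1])
pad=lambda a:cv2.copyMakeBorder(a,0,0,0,w-a.shape[1],cv2.BORDER_CONSTANT)
cv2.imwrite("pics/c1.png",np.vstack([pad(a),pad(b)]))
# reader outline: bright pixels
g=im.min(axis=2); 
for nm,(x0,y0,x1,y1),z in(("reader",(170,165,285,235),.035),("rest",(345,180,412,230),.05)):
    m=(g[y0:y1,x0:x1]>(140 if nm=="reader" else 160)).astype(np.uint8)
    m=cv2.morphologyEx(m,cv2.MORPH_CLOSE,np.ones((9,9))) if nm=="reader" else m
    n,l,s,c=cv2.connectedComponentsWithStats(m);k=1+np.argmax(s[1:,4])
    pts=np.argwhere(l==k)[:,::-1]+[x0,y0]
    bx=cv2.boxPoints(cv2.minAreaRect(pts.astype(np.float32)))
    W=np.array([at(p,q,z) for q in bx]);print(nm,bx.tolist(),"\n",W.round(4),W.mean(0).round(4),np.linalg.norm(np.diff(W,axis=0),axis=1).round(4))
    for i in(0,1):d=W[i+1]-W[i];print(np.degrees(np.arctan2(d[1],d[0])))
```

```text
reader [[178.84437561035156, 178.50973510742188], [272.4163513183594, 172.6614990234375], [275.35797119140625, 219.72763061523438], [181.7860107421875, 225.57586669921875]] 
 [[0.642  0.3369 0.035 ]
 [0.6555 0.0937 0.035 ]
 [0.5324 0.0867 0.035 ]
 [0.5195 0.3292 0.035 ]] [0.5873 0.2116 0.035 ] [0.2436 0.1233 0.2428]
-86.8335693369221
-176.76806368517433
rest [[357.3420104980469, 205.30052185058594], [393.7772521972656, 184.04664611816406], [404.4767150878906, 202.3886260986328], [368.0414733886719, 223.6425018310547]] 
 [[ 0.5678 -0.1263  0.05  ]
 [ 0.622  -0.2216  0.05  ]
 [ 0.5742 -0.2487  0.05  ]
 [ 0.5201 -0.1534  0.05  ]] [ 0.571  -0.1875  0.05  ] [0.1097 0.055  0.1096]
-60.33991775327079
-150.45858873036156
```

View pics/c1.png

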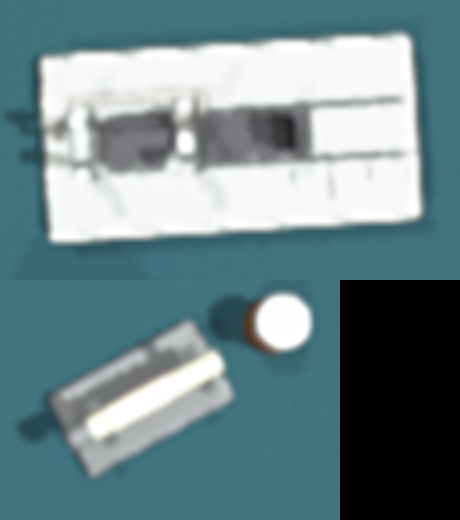

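The crop shows the reader outline, tab at (280,132), the clip forks at (80,140) and (185,130), the ticks at (293–370,175), and the tube diagonal from about (90,428) to (220,360). I'll check the tube and reader models against both views and plan the first move.

```bash
cat >> h.py <<'E'
np.set_printoptions(precision=4,suppress=True)
def M(yaw):
    c,s=np.cos(np.radians(yaw)),np.sin(np.radians(yaw)); return np.array([[0,c,s],[0,s,-c],[-1,0,0.]])
def plan(P,yaw,n):
    o=bot.observe();T=rot(o["orientation"]);p=o["tool_pos"];G=M(yaw)
    w=R.from_matrix(T.T@G).as_rotvec(); 
    print("t",o["time"],"at",p,"F",o["wrist_force"],"w",o["width"],"yaw",np.degrees(np.arctan2(T[1,1],T[0,1])))
    for k in range(n):
        d=T.T@((np.array(P)-p)/n); print([d.round(4).tolist(),np.degrees(w/n).round(2).tolist()],end=",")
        T=T@R.from_rotvec(w/n).as_matrix()
    print()
E
python3 - <<'E'
from h import *
p=bot.camera("top"); s=bot.camera("side")
for nm,pp,box,th in(("top",p,(345,180,410,230),195),("side",s,(300,235,365,300),165)):
    g=pp["image"].min(2)[box[1]:box[3],box[0]:box[2]]
    n,l,st,c=cv2.connectedComponentsWithStats((g>th).astype(np.uint8))
    k=1+np.argmax(st[1:,4]);q=(np.argwhere(l==k)[:,::-1]+[box[0],box[1]]).astype(np.float32)
    (cx,cy),wh,a=cv2.minAreaRect(q);bx=cv2.boxPoints(((cx,cy),wh,a))
    d=np.linalg.norm(bx[1]-bx[0])>np.linalg.norm(bx[2]-bx[1])
    e=[(bx[1]+bx[2])/2,(bx[3]+bx[0])/2] if d else [(bx[0]+bx[1])/2,(bx[2]+bx[3])/2]
    W=np.array([at(pp,x,.047 if nm=="top" else .048) for x in e]);dd=W[1]-W[0]
    print(nm,e,wh,"\n",W,W.mean(0),np.linalg.norm(dd),np.degrees(np.arctan2(dd[1],dd[0])))
# rest base corners from the crop view
C=np.array([[190,320],[235,395],[95,475],[50,400]])/4+[345,175-70]
W=np.array([at(p,x,.008) for x in C]);print("rest",W,W.mean(0))
for a,b in((0,3),(1,2)):
    d=W[a]-W[b];print(np.degrees(np.arctan2(d[1],d[0])))
E
```

```text
top [array([399.7, 195.4], dtype=float32), array([366.5, 212. ], dtype=float32)] (6.708203315734863, 37.11872863769531) 
 [[ 0.5926 -0.2371  0.047 ]
 [ 0.5503 -0.1501  0.047 ]] [ 0.5714 -0.1936  0.047 ] 0.0967451169132034 115.93959585139507
side [array([316.3049, 250.5681], dtype=float32), array([351.8361, 275.649 ], dtype=float32)] (43.49152374267578, 7.112426280975342) 
 [[ 0.547  -0.1508  0.048 ]
 [ 0.5926 -0.2361  0.048 ]] [ 0.5698 -0.1934  0.048 ] 0.09667699419927779 -61.870564284181285
rest [[ 0.6225 -0.2261  0.008 ]
 [ 0.5718 -0.2557  0.008 ]
 [ 0.519  -0.1607  0.008 ]
 [ 0.5695 -0.1311  0.008 ]] [ 0.5707 -0.1934  0.008 ]
-60.848821022571975
-60.94370078510587
```

```bash
python3 -c "
from h import *
plan([.569,-.191,.17],29,15)"
```

```text
t 0.95 at [0.1525 0.5024 0.2313] F [ 0.0748 -0.4154 -0.2846] w 0.08561621293023773 yaw 73.10756513075484
[[0.0041, -0.0362, 0.04], [2.94, -0.0, -0.0]],[[0.0041, -0.0341, 0.0418], [2.94, -0.0, -0.0]],[[0.0041, -0.0319, 0.0435], [2.94, -0.0, -0.0]],[[0.0041, -0.0296, 0.0451], [2.94, -0.0, -0.0]],[[0.0041, -0.0273, 0.0465], [2.94, -0.0, -0.0]],[[0.0041, -0.0248, 0.0479], [2.94, -0.0, -0.0]],[[0.0041, -0.0223, 0.0491], [2.94, -0.0, -0.0]],[[0.0041, -0.0198, 0.0502], [2.94, -0.0, -0.0]],[[0.0041, -0.0172, 0.0511], [2.94, -0.0, -0.0]],[[0.0041, -0.0145, 0.0519], [2.94, -0.0, -0.0]],[[0.0041, -0.0119, 0.0526], [2.94, -0.0, -0.0]],[[0.0041, -0.0092, 0.0531], [2.94, -0.0, -0.0]],[[0.0041, -0.0064, 0.0535], [2.94, -0.0, -0.0]],[[0.0041, -0.0037, 0.0538], [2.94, -0.0, -0.0]],[[0.0041, -0.0009, 0.0539], [2.94, -0.0, -0.0]],
```

Emit:
send_rows(
  hand=0.35,
  steps=[
    [[0.004, -0.036, 0.04], [2.94, 0, 0]],
    [[0.004, -0.034, 0.042], [2.94, 0, 0]],
    [[0.004, -0.032, 0.0435], [2.94, 0, 0]],
    [[0.004, -0.03, 0.045], [2.94, 0, 0]],
    [[0.004, -0.027, 0.0465], [2.94, 0, 0]],
  ],
)

```text
time: 1.58
tool_pos: [0.2921, 0.2698, 0.2114]
orientation: [0.681, 0.193, 0.68, -0.193]
wrist_force: [0.7, -0.2, 0.3]
width: 0.0554
```

Emit:
send_rows(
  steps=[
    [[0.004, -0.025, 0.048], [2.94, 0, 0]],
    [[0.004, -0.022, 0.049], [2.94, 0, 0]],
    [[0.004, -0.02, 0.05], [2.94, 0, 0]],
    [[0.004, -0.017, 0.051], [2.94, 0, 0]],
    [[0.004, -0.0145, 0.052], [2.94, 0, 0]],
  ],
)

```text
time: 2.2
tool_pos: [0.4312, 0.0386, 0.1914]
orientation: [0.65, 0.279, 0.65, -0.278]
wrist_force: [-0.1, -0.2, 0.5]
width: 0.0553
```

Emit:
send_rows(
  steps=[
    [[0.004, -0.012, 0.0525], [2.94, 0, 0]],
    [[0.004, -0.009, 0.053], [2.94, 0, 0]],
    [[0.004, -0.0065, 0.0535], [2.94, 0, 0]],
    [[0.004, -0.004, 0.054], [2.94, 0, 0]],
    [[0.004, -0.001, 0.054], [2.94, 0, 0]],
  ],
)

```text
time: 2.82
tool_pos: [0.5695, -0.1928, 0.1712]
orientation: [0.609, 0.36, 0.609, -0.359]
wrist_force: [1.1, 0.4, 1.2]
width: 0.0551
```

```bash
python3 -c "
from h import *
p=bot.camera('side');save(p,'g1.png',(250,130,430,330),3)
plan([.569,-.191,.10],29,3)"
```

```text
t 2.875 at [ 0.5718 -0.1987  0.1701] F [-0.0513 -3.2444 -0.622 ] w 0.05532560918563212 yaw 28.607462815781666
[[0.0233, 0.0004, -0.0028], [-0.13, 0.08, -0.01]],[[0.0234, 0.0004, -0.0028], [-0.13, 0.08, -0.01]],[[0.0234, 0.0004, -0.0027], [-0.13, 0.08, -0.01]],
```

Emit:
send_rows(
  steps=[
    [[0.03, 0, 0], [0, 0, 0]],
    [[0.02, 0, 0], [0, 0, 0]],
    [[0, 0, 0], [0, 0, 0]],
    [[0, 0, 0], [0, 0, 0]],
  ],
)

```text
time: 3.38
tool_pos: [0.5692, -0.1912, 0.1222]
orientation: [0.61, 0.359, 0.609, -0.359]
wrist_force: [0.8, -0.3, 0.8]
width: 0.0558
```

```bash
python3 -c "
from h import *
p=bot.camera('side');save(p,'g1.png',(270,180,420,310),4)
plan([.569,-.191,.032],29,4)
o=bot.observe();print(rot(o['orientation']))"
```

```text
t 3.425 at [ 0.5694 -0.1913  0.1225] F [ 0.2996 -0.2561  1.0105] w 0.05539352311192834 yaw 29.021433364324402
[[0.0226, -0.0001, -0.0001], [0.01, 0.02, -0.02]],[[0.0226, -0.0001, -0.0001], [0.01, 0.02, -0.02]],[[0.0226, -0.0001, -0.0001], [0.01, 0.02, -0.02]],[[0.0226, -0.0001, -0.0001], [0.01, 0.02, -0.02]],
[[ 0.0019  0.8744  0.4851]
 [-0.0009  0.4851 -0.8744]
 [-1.      0.0013  0.0017]]
```

View pics/g1.png

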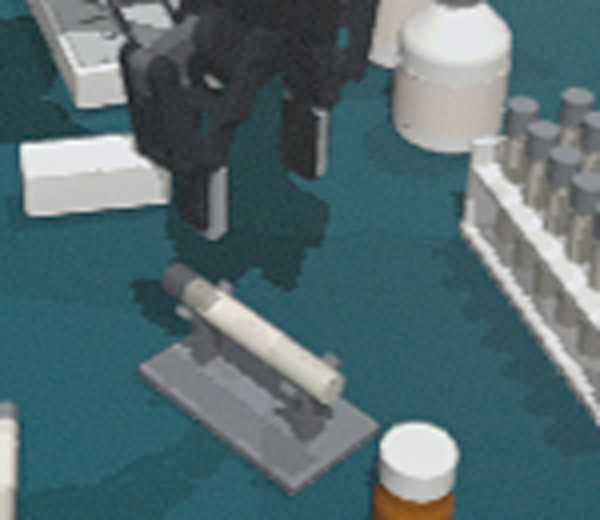

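The crop shows the fingers straddling above the tube (tips at about (212,235) and (318,175)). The tube's cap end is at (172,280) and its plain end at (332,388).

```bash
python3 -c "
from h import *
p=bot.camera('side')
a=at(p,(270+174/4,180+278/4),.047);b=at(p,(270+333/4,180+387/4),.047);print(a,b,(a+b)/2,np.linalg.norm(a-b),np.degrees(np.arctan2(*(a-b)[1::-1])))
print(proj(p,[.569,-.191,.045]))"
```

```text
[ 0.5427 -0.145   0.047 ] [ 0.5946 -0.2384  0.047 ] [ 0.5686 -0.1917  0.047 ] 0.10687060715039078 119.046045076922
[332.5203 263.0047]
```

Length 107 mm (expected 110), axis at 119°, centre (0.5686,-0.1917): the tool is right over it. Next I go down and grip.

Emit:
send_rows(
  steps=[
    [[0.03, 0, 0], [0, 0, 0]],
    [[0.03, 0, 0], [0, 0, 0]],
    [[0.022, 0, 0], [0, 0, 0]],
    [[0.01, 0, 0], [0, 0, 0]],
    [[0, 0, 0], [0, 0, 0]],
  ],
)

```text
time: 4.1
tool_pos: [0.5689, -0.1911, 0.0295]
orientation: [0.609, 0.359, 0.609, -0.359]
wrist_force: [0.9, 0.1, 0.9]
width: 0.0555
```

Emit:
send_rows(
  hand=1,
  steps=[
    [[0, 0, 0], [0, 0, 0]],
    [[0, 0, 0], [0, 0, 0]],
    [[0, 0, 0], [0, 0, 0]],
    [[0, 0, 0], [0, 0, 0]],
    [[0, 0, 0], [0, 0, 0]],
  ],
)

```text
time: 4.72
tool_pos: [0.571, -0.1909, 0.0309]
orientation: [0.611, 0.36, 0.607, -0.358]
wrist_force: [4.4, 2.6, 2.8]
width: 0.0139
```

Emit:
send_rows(
  steps=[
    [[-0.01, 0, 0], [0, 0, 0]],
    [[-0.03, 0, 0], [0, 0, 0]],
    [[-0.04, 0, 0], [0, 0, 0]],
    [[-0.04, 0, 0], [0, 0, 0]],
    [[-0.02, 0, 0], [0, 0, 0]],
  ],
)

```text
time: 5.35
tool_pos: [0.5692, -0.1916, 0.1727]
orientation: [0.611, 0.359, 0.608, -0.359]
wrist_force: [-0.1, -0.1, -0.1]
width: 0.0138
```

```bash
python3 -c "
from h import *
plan([.584,.267,.17],3.2,12)"
```

```text
t 5.35 at [ 0.5692 -0.1916  0.1727] F [-0.096  -0.1031 -0.0967] w 0.013775214346086575 yaw 29.003901999564338
[[0.0002, 0.0196, -0.0328], [2.15, 0.01, -0.01]],[[0.0002, 0.0184, -0.0335], [2.15, 0.01, -0.01]],[[0.0002, 0.0171, -0.0342], [2.15, 0.01, -0.01]],[[0.0002, 0.0158, -0.0348], [2.15, 0.01, -0.01]],[[0.0002, 0.0145, -0.0354], [2.15, 0.01, -0.01]],[[0.0002, 0.0131, -0.0359], [2.15, 0.01, -0.01]],[[0.0002, 0.0118, -0.0364], [2.15, 0.01, -0.01]],[[0.0002, 0.0104, -0.0368], [2.15, 0.01, -0.01]],[[0.0002, 0.009, -0.0372], [2.15, 0.01, -0.01]],[[0.0002, 0.0076, -0.0375], [2.15, 0.01, -0.01]],[[0.0002, 0.0062, -0.0377], [2.15, 0.01, -0.01]],[[0.0002, 0.0048, -0.0379], [2.15, 0.01, -0.01]],
```

Emit:
send_rows(
  steps=[
    [[0, 0.0195, -0.033], [2.15, 0, 0]],
    [[0, 0.0185, -0.0335], [2.15, 0, 0]],
    [[0, 0.017, -0.034], [2.15, 0, 0]],
    [[0, 0.016, -0.035], [2.15, 0, 0]],
    [[0, 0.0145, -0.0355], [2.15, 0, 0]],
  ],
)

```text
time: 5.98
tool_pos: [0.5747, 0.0012, 0.1701]
orientation: [0.573, 0.415, 0.573, -0.415]
wrist_force: [0.5, -0.9, -0.6]
width: 0.0141
```

Emit:
send_rows(
  steps=[
    [[0, 0.013, -0.036], [2.15, 0, 0]],
    [[0, 0.012, -0.0365], [2.15, 0, 0]],
    [[0, 0.0105, -0.037], [2.15, 0, 0]],
    [[0, 0.009, -0.037], [2.15, 0, 0]],
    [[0, 0.0075, -0.0375], [2.15, 0, 0]],
  ],
)

```text
time: 6.6
tool_pos: [0.5808, 0.1926, 0.1701]
orientation: [0.531, 0.467, 0.531, -0.467]
wrist_force: [1.0, 0.2, 0.5]
width: 0.014
```

Emit:
send_rows(
  steps=[
    [[0, 0.006, -0.0375], [2.15, 0, 0]],
    [[0, 0.005, -0.038], [2.15, 0, 0]],
    [[0, 0, 0], [0, 0, 0]],
    [[0, 0, 0], [0, 0, 0]],
    [[0, 0, 0], [0, 0, 0]],
  ],
)

```text
time: 7.22
tool_pos: [0.5836, 0.2667, 0.1696]
orientation: [0.514, 0.486, 0.513, -0.486]
wrist_force: [0.7, 0.3, 0.2]
width: 0.0139
```

Run:
```python
from h import *
p=bot.camera('side');s=bot.camera('top')
yaw=3.2;c0=np.array([.587,.2116])
c,sn=np.cos(np.radians(yaw)),np.sin(np.radians(yaw))
rd=lambda x,y,z:[c0[0]+c*x-sn*y,c0[1]+sn*x+c*y,z]
out=[]
for q,cr in((p,(255,110,345,210)),(s,(165,160,290,240))):
    S=6 if q is p else 4.8
    im=cv2.resize(q["image"][cr[1]:cr[3],cr[0]:cr[2],::-1],None,fx=S,fy=S,interpolation=cv2.INTER_CUBIC)
    for X in [(-60,-120,35),(60,-120,35),(60,120,35),(-60,120,35),(0,-40,77)]:
        u=(proj(q,rd(X[0]/1e3,X[1]/1e3,X[2]/1e3))-cr[:2]+.5)*S
        cv2.drawMarker(im,tuple(int(v) for v in u),(0,0,255),cv2.MARKER_CROSS,12,1)
    cv2.imwrite("pics/f%d.png"%len(out),im);out.append(im)
h=max(i.shape[0] for i in out)
w=[cv2.copyMakeBorder(i,0,0,0,0,0) for i in out]
W=max(i.shape[1] for i in out)
full=np.vstack([cv2.copyMakeBorder(i,0,0,0,W-i.shape[1],cv2.BORDER_CONSTANT) for i in out])
full=cv2.resize(full,None,fx=.6,fy=.6,interpolation=cv2.INTER_AREA) if 0 else full
cv2.imwrite("pics/f.png",out[0]);plan([.584,.267,.11],3.2,3)
```

```text
t 7.325 at [0.5837 0.2668 0.1695] F [-0.59  -1.3    0.267] w 0.01372734855243466 yaw 3.138606341084527
[[0.0198, 0.0001, -0.0001], [-0.02, 0.0, -0.0]],[[0.0198, 0.0001, -0.0001], [-0.02, 0.0, -0.0]],[[0.0198, 0.0001, -0.0001], [-0.02, 0.0, -0.0]],
```

View pics/f0.png

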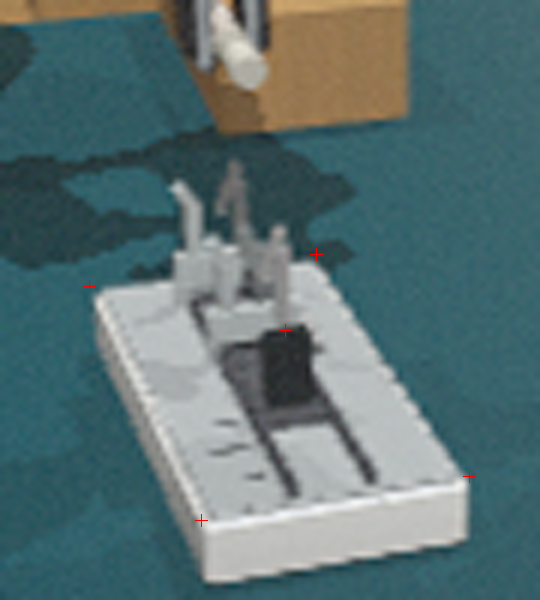

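View pics/f1.png

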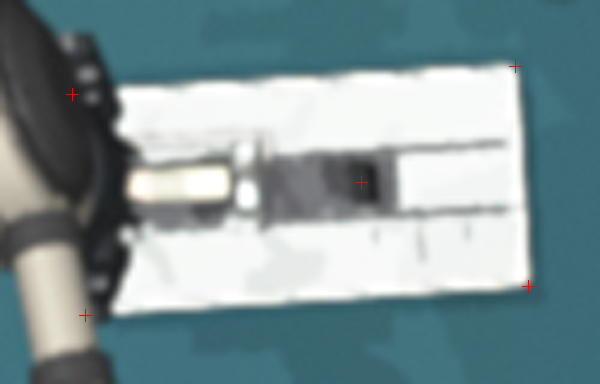

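Side crop: forks at (185–290,170–320), tab top at (287,335), and my model corners fall within 1–2 px on the near side. In the top crop the corners match within 1 px and the tube end is at (228,183). Next I compare the held tube's image position with the kinematics to get the camera-to-arm offset.

Run:
```python
from h import *
s=bot.camera('top');p=bot.camera('side');o=bot.observe();t=o["tool_pos"];T=rot(o["orientation"])
for g in (-.014,): 
  e=t+T@np.array([g,0,0.055]);e2=t+T@np.array([g,0,0.03]);print(e,proj(s,e),proj(s,e2),proj(p,e),"seen side 296.7,121.7")
# top: tube centreline columns 197..211
im=s["image"].min(2)[185:212,194:216].astype(int);
for col in (200,204,208,210,212,213,214,215):
    v=im[:,col-194];w=(np.clip(v-190,0,None))*(abs(np.arange(185,212)-198)<6);print(col,(w*np.arange(185,212)).sum()/max(w.sum(),1),v[6:20])
```

```text
[0.5867 0.2122 0.1835] [214.0835 196.8883] [202.9955 197.5899] [296.6959 121.6831] seen side 296.7,121.7
200 198.09756097560975 [230 228 175 137 168 208 228 233 230 215 177 137 118 117]
204 197.7466216216216 [227 219 162 150 208 242 251 253 250 232 178 130 108 112]
208 197.57926829268294 [194 154 113 147 225 250 253 254 252 234 168 107  79  86]
210 197.51951951951952 [181 141 113 153 228 252 255 255 253 230 158 100  82  96]
212 198.2 [177 141 115 128 158 177 189 194 191 164 121  99 112 143]
213 0.0 [185 167 153 146 135 122 123 134 140 134 121 117 131 159]
214 198.82142857142858 [227 218 200 181 153 134 144 175 201 210 205 186 157 158]
215 199.36391437308868 [250 241 222 190 160 153 185 236 255 255 255 244 185 152]
```

Emit:
send_rows(
  steps=[
    [[0.02, 0.0012, 0.0025], [0, 0, 0]],
    [[0.025, 0, 0], [0, 0, 0]],
    [[0.015, 0, 0], [0, 0, 0]],
    [[0.01, 0, 0], [0, 0, 0]],
    [[0, 0, 0], [0, 0, 0]],
  ],
)

```text
time: 8.05
tool_pos: [0.5847, 0.2654, 0.0989]
orientation: [0.514, 0.486, 0.514, -0.486]
wrist_force: [-0.4, 0.5, -0.5]
width: 0.0138
```

Emit:
send_rows(
  steps=[
    [[0.008, 0, 0], [0, 0, 0]],
    [[0.004, 0, 0], [0, 0, 0]],
    [[0, 0, 0], [0, 0, 0]],
  ],
)

```text
time: 8.43
tool_pos: [0.5847, 0.2654, 0.0871]
orientation: [0.514, 0.486, 0.514, -0.486]
wrist_force: [-0.3, -1.2, -0.7]
width: 0.0143
```

Run:
```python
from h import *
p=bot.camera('side');save(p,'d1.png',(265,125,335,190),8)
plan([.585,.2645,.055],3.2,4)
```

```text
t 8.475 at [0.5848 0.2655 0.0873] F [-0.7876 -0.1984 -0.4185] w 0.014176298054534233 yaw 3.212912939382682
[[0.0081, 0.0, 0.0002], [0.0, -0.0, -0.0]],[[0.0081, 0.0, 0.0002], [0.0, -0.0, -0.0]],[[0.0081, 0.0, 0.0002], [0.0, -0.0, -0.0]],[[0.0081, 0.0, 0.0002], [0.0, -0.0, -0.0]],
```

View pics/d1.png

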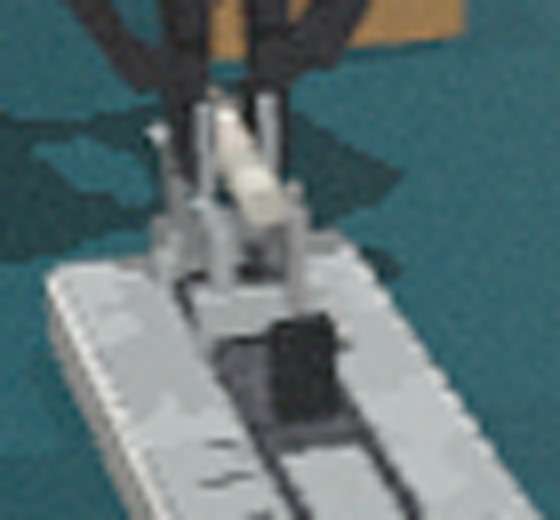

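The tube end at (262,205) sits between the tall tine (205,200) and the jaw arm (295,190), so it is lined up. I push down slowly, watching the force.

Emit:
send_rows(
  steps=[
    [[0.006, 0, 0.0005], [0, 0, 0]],
    [[0.005, 0, 0], [0, 0, 0]],
    [[0.003, 0, 0], [0, 0, 0]],
    [[0, 0, 0], [0, 0, 0]],
  ],
)

```text
time: 8.98
tool_pos: [0.5841, 0.265, 0.0729]
orientation: [0.513, 0.485, 0.514, -0.486]
wrist_force: [-3.9, -0.0, 2.6]
width: 0.0139
```

Emit:
send_rows(
  steps=[
    [[0.004, 0, 0], [0, 0, 0]],
    [[0.004, 0, 0], [0, 0, 0]],
    [[0, 0, 0], [0, 0, 0]],
  ],
)

```text
time: 9.35
tool_pos: [0.5839, 0.2648, 0.0642]
orientation: [0.513, 0.485, 0.514, -0.487]
wrist_force: [-3.8, 0.1, -1.6]
width: 0.0137
```

Emit:
send_rows(
  steps=[
    [[0.004, 0, 0], [0, 0, 0]],
    [[0.003, 0, 0], [0, 0, 0]],
    [[0, 0, 0], [0, 0, 0]],
  ],
)

```text
time: 9.72
tool_pos: [0.5848, 0.2648, 0.0574]
orientation: [0.514, 0.486, 0.514, -0.486]
wrist_force: [-1.3, 0.5, -6.6]
width: 0.0141
```

Emit:
send_rows(
  steps=[
    [[0.002, 0, 0], [0, 0, 0]],
    [[0.0015, 0, 0], [0, 0, 0]],
    [[0, 0, 0], [0, 0, 0]],
  ],
)

```text
time: 10.1
tool_pos: [0.5855, 0.265, 0.0552]
orientation: [0.514, 0.486, 0.514, -0.485]
wrist_force: [-0.6, -0.6, -0.9]
width: 0.0135
```

Emit:
send_rows(
  steps=[
    [[0.0015, 0, 0], [0, 0, 0]],
    [[0.001, 0, 0], [0, 0, 0]],
    [[0, 0, 0], [0, 0, 0]],
  ],
)

```text
time: 10.48
tool_pos: [0.5856, 0.2651, 0.0546]
orientation: [0.514, 0.487, 0.513, -0.485]
wrist_force: [-5.0, -1.1, 11.4]
width: 0.0138
```

Run:
```python
from h import *
for i in range(2):
    p=bot.camera('side');o=bot.observe();print(o["tool_pos"],o["wrist_force"])
save(p,'d2.png',(265,125,335,190),8)
```

```text
[0.5856 0.2651 0.0546] [-3.2367 -1.0958 11.4361]
[0.5856 0.2651 0.0546] [-3.4271 -1.4217 10.3037]
```

View pics/d2.png

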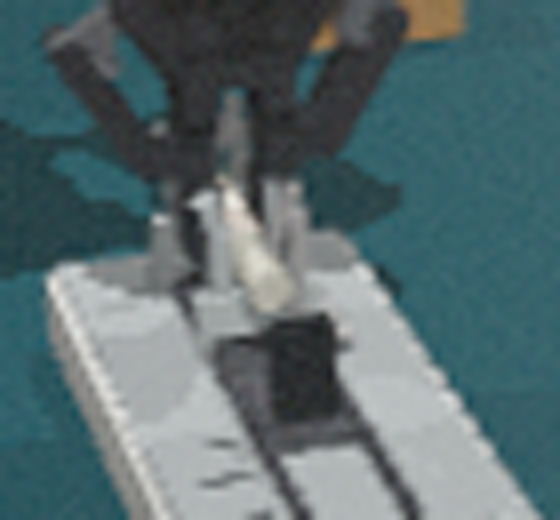

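Floor reached: 11 N upward, with the tube axis at about 0.0686 m (69 expected). The tube end (268,290) is low in the fork. Now I release, rise, and check.

Emit:
send_rows(
  hand=0.45,
  steps=[
    [[-0.001, 0, 0], [0, 0, 0]],
    [[0, 0, 0], [0, 0, 0]],
    [[0, 0, 0], [0, 0, 0]],
    [[-0.01, 0, 0], [0, 0, 0]],
    [[-0.02, 0, 0], [0, 0, 0]],
  ],
)

```text
time: 11.2
tool_pos: [0.5844, 0.2648, 0.0832]
orientation: [0.513, 0.485, 0.514, -0.486]
wrist_force: [0.2, -0.0, 0.3]
width: 0.0468
```

Emit:
send_rows(
  steps=[
    [[-0.04, 0, 0], [0, 0, 0]],
    [[-0.02, 0, 0.03], [0, 0, 0]],
    [[0, 0, 0.04], [0, 0, 0]],
    [[0, 0, 0.024], [0, 0, 0]],
    [[0, 0, 0], [0, 0, 0]],
  ],
)

```text
time: 11.82
tool_pos: [0.5905, 0.1696, 0.1441]
orientation: [0.513, 0.487, 0.513, -0.486]
wrist_force: [-0.4, -0.1, -0.0]
width: 0.0471
```

Run:
```python
from h import *
s=bot.camera('top');p=bot.camera('side')
save(s,'k0.png');
a=cv2.resize(p["image"][120:195,262:337,::-1],None,fx=6,fy=6,interpolation=cv2.INTER_CUBIC)
b=cv2.resize(s["image"][165:240,172:247,::-1],None,fx=4.5,fy=6,interpolation=cv2.INTER_CUBIC)
cv2.imwrite("pics/k.png",np.hstack([a,b]))
plan([.5903,.170,.055],3.2,4)
yaw=np.radians(3.2);c0=np.array([.588,.2095])
for y in(0,110):
    for r in (1,-1): pass
E1=[.585-np.sin(yaw)*d for d in(-.055,.055)]
for d in(-.055,.055): X=[.585-np.sin(yaw)*d,.2645+np.cos(yaw)*d,.069];print("tube end exp side/top",proj(p,X),proj(s,X))
```

```text
t 11.925 at [0.5902 0.1715 0.1437] F [0.5553 0.9907 0.3804] w 0.04689851401190789 yaw 3.1818926959093625
[[0.0222, -0.0, 0.0004], [-0.0, -0.01, -0.01]],[[0.0222, -0.0, 0.0004], [-0.0, -0.01, -0.01]],[[0.0222, -0.0, 0.0004], [-0.0, -0.01, -0.01]],[[0.0222, -0.0, 0.0004], [-0.0, -0.01, -0.01]],
tube end exp side/top [298.8051 161.2447] [225.3716 198.2687]
tube end exp side/top [289.31   145.8882] [181.6457 201.0755]
```

View pics/k.png

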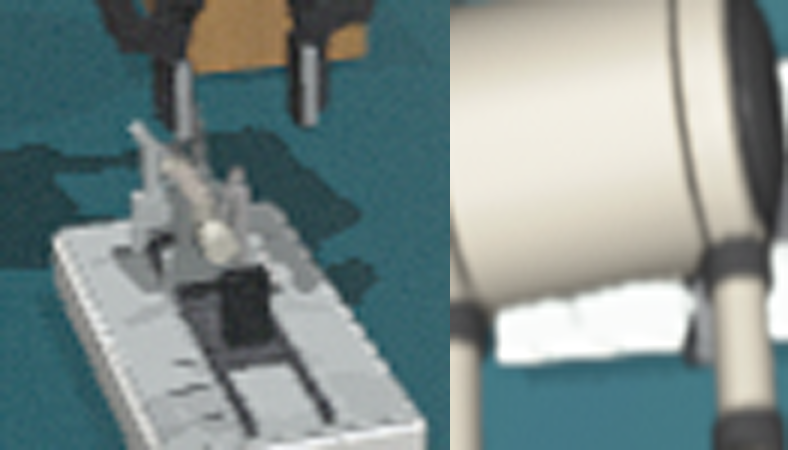

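The tube's near end is at (298.7,160.5) native against (298.8,161.2) expected, so the tube is home. Next is down onto the tab.

Emit:
send_rows(
  steps=[
    [[0.03, 0, 0.0005], [0, 0, 0]],
    [[0.03, 0, 0], [0, 0, 0]],
    [[0.022, 0, 0], [0, 0, 0]],
    [[0.013, 0, 0], [0, 0, 0]],
    [[0, 0, 0], [0, 0, 0]],
  ],
)

```text
time: 12.55
tool_pos: [0.5897, 0.1713, 0.0476]
orientation: [0.514, 0.485, 0.514, -0.486]
wrist_force: [0.5, -0.0, 0.3]
width: 0.0471
```

Emit:
send_rows(
  hand=1,
  steps=[
    [[0, 0, 0], [0, 0, 0]],
    [[0, 0, 0], [0, 0, 0]],
    [[0, 0, 0], [0, 0, 0]],
    [[0, 0, 0], [0, 0, 0]],
  ],
)

```text
time: 13.05
tool_pos: [0.5902, 0.1709, 0.0496]
orientation: [0.514, 0.486, 0.514, -0.485]
wrist_force: [-3.1, 0.6, 5.7]
width: 0.0212
```

Run:
```python
from h import *
plan([.5915,.1455,.048],3.2,4)
```

```text
t 13.05 at [0.5902 0.1709 0.0496] F [-3.0524  0.5694  5.7093] w 0.021170073425574205 yaw 3.208237952777408
[[0.0004, -0.0, 0.0064], [0.0, -0.01, -0.01]],[[0.0004, -0.0, 0.0064], [0.0, -0.01, -0.01]],[[0.0004, -0.0, 0.0064], [0.0, -0.01, -0.01]],[[0.0004, -0.0, 0.0064], [0.0, -0.01, -0.01]],
```

Width 21.2 mm, so the 22 mm tab is pinched. I ease the upward load and slide 25 mm.

Emit:
send_rows(
  steps=[
    [[-0.001, 0, 0.004], [0, 0, 0]],
    [[-0.001, 0, 0.007], [0, 0, 0]],
    [[0, 0, 0.007], [0, 0, 0]],
    [[0, 0, 0.006], [0, 0, 0]],
    [[0, 0, 0.001], [0, 0, 0]],
  ],
)

```text
time: 13.68
tool_pos: [0.5915, 0.146, 0.0497]
orientation: [0.513, 0.486, 0.514, -0.486]
wrist_force: [0.6, 7.7, -5.1]
width: 0.0205
```

Emit:
send_rows(
  steps=[
    [[0, 0, 0], [0, 0, 0]],
    [[0, 0, 0], [0, 0, 0]],
  ],
)

```text
time: 13.92
tool_pos: [0.5915, 0.1464, 0.0497]
orientation: [0.513, 0.486, 0.514, -0.485]
wrist_force: [0.4, 6.8, -5.4]
width: 0.0205
```

Run:
```python
from h import *
p=bot.camera('side');save(p,'s1.png',(262,120,347,215),6)
plan([.5915,.1459,.051],3.2,1)
yaw=np.radians(3.2)
for Y in(-.04,-.065,-.09): print(Y,(proj(p,[.588-np.sin(yaw)*Y,.2095+np.cos(yaw)*Y,.077])-[262,120]+.5)*6)
```

```text
t 13.975 at [0.5915 0.1463 0.0497] F [ 0.9689  6.6841 -5.0791] w 0.020713429371318443 yaw 3.1909989464457764
[[-0.0013, -0.0001, 0.0004], [-0.01, -0.09, -0.0]],
-0.04 [246.4682 272.1842]
-0.065 [261.8102 296.6895]
-0.09 [277.7991 322.228 ]
```

View pics/s1.png

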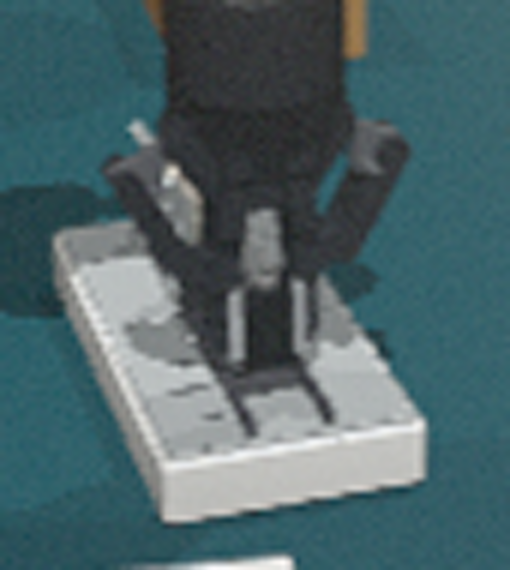

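The fingers hold the tab at (272,320) and its base is beside the long half tick. The measured stroke is 24.6 mm. I relax the vertical load slightly and make one last check.

Emit:
send_rows(
  steps=[
    [[0.001, 0, 0.0005], [0, 0, 0]],
    [[0, 0, 0], [0, 0, 0]],
    [[0, 0, 0], [0, 0, 0]],
    [[0, 0, 0], [0, 0, 0]],
  ],
)

```text
time: 14.48
tool_pos: [0.5916, 0.146, 0.0497]
orientation: [0.513, 0.486, 0.514, -0.485]
wrist_force: [-2.1, 6.3, 1.3]
width: 0.0207
```

Run:
```python
from h import *
F=[];P=[]
for i in range(6):
    p=bot.camera('side');o=bot.observe();F.append(o["wrist_force"]);P.append(o["tool_pos"])
print(np.mean(F,0),np.mean(P,0),np.ptp(P,0),o["width"],o["time"])
# plate front edge / tab: brightness profile down the plate's centre line, vs model of plate end
yaw=np.radians(3.2);g=p["image"].min(2)
for Y in np.arange(-.06,-.105,-.003):
    u=proj(p,[.588-np.sin(yaw)*Y,.2095+np.cos(yaw)*Y,.041]);print(round(Y,3),u.round(1),g[int(round(u[1])),int(round(u[0]))],end="; ")
```

```text
[-1.7889  7.3706  1.6614] [0.5916 0.146  0.0497] [0.0001 0.0001 0.    ] 0.02091770423651841 14.775
-0.06 [304.9 180. ] 37; -0.063 [305.2 180.6] 52; -0.066 [305.5 181.1] 55; -0.069 [305.9 181.6] 84; -0.072 [306.2 182.1] 84; -0.075 [306.5 182.6] 80; -0.078 [306.8 183.2] 77; -0.081 [307.1 183.7] 83; -0.084 [307.4 184.2] 83; -0.087 [307.7 184.8] 164; -0.09 [308.1 185.3] 164; -0.093 [308.4 185.9] 158; -0.096 [308.7 186.4] 162; -0.099 [309. 187.] 156; -0.102 [309.4 187.5] 161;
```

```bash
python3 -c "
from h import *
print(bot.sign_off());o=bot.observe();print(o['tool_pos'],o['wrist_force'],o['width'],o['time'])"
```

```text
the job is handed in; nothing more can be done
None
the job is handed in; nothing more can be done
```

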